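# Push a well cassette through the sprung flaps of a warming bay and seat it on the stop

### The arm

A 6-joint arm with a two-finger parallel gripper is mounted at the origin on the work surface. World frame = base frame: x ahead of the robot, y to its left, z up, the work surface at z = 0. Lengths are in m, angles in degrees, forces in N, time in s.
With the tool pointing down it reaches from about 0.25 to 0.725 m from the base axis. Payload 9.7 kg.
Tool frame: the origin (TCP) lies on the centre line of the jaws, within the pads' length; the fingertips stand 19 mm ahead of it and the grasp point (between the pads) is the TCP; z points along the fingers, y is the direction in which the jaws open and shut (so a half turn about z gives the same grasp; the last joint's range is limited). The gripper opens to 85 mm and grips with 20 to 120 N. Pads are 22 mm wide; open, the fingers measure 114 mm over their backs; the gripper's body (76 mm by 85 mm) begins 54 mm behind the grasp point. The pads swing forward as they close: fully open they stand 13 mm farther back than shut.
Start: joints at [71.333, 4.979, 10.078, 95.1, 0, 90], TCP at [0.176, 0.521, 0.25] pointing down, gripper open.
Joint ranges: [-179.16, 179.16], [-48.56, 103.87], [-65.8, 70.77], [-126.05, 130.52], [-82.76, 87.17], [-180, 180]. Speed limits (degrees/s): [127.2, 127.2, 147.25, 180, 180, 180].

### API

Orientations are given as [roll, pitch, yaw] about the fixed x, y, z axes, in that order (R = Rz(yaw) Ry(pitch) Rx(roll)).
In Python, from workcell import bot gives the robot as it stands.
- The arm moves only by the tool servo_tool, never from a script. Its argument "motion" is a list that holds one entry, the list of rows, each a list of 6 numbers: the shift along the tool's x, y, z in mm, then the turn, a rotation vector about the tool's x, y, z in rad. A call has 1 to 5 rows; each row shifts and turns the commanded pose from where the row before left it, along the tool's axes as they then stand; what a row does not reach is not made up. A row lasts 1/10 s, in which the tool goes at most 50 mm and 8.59 degrees, less where a joint would pass 70% of its speed; a pose out of reach is approached as far as the arm can. A call is refused whole if a number of a shift passes 50 or a number of a turn 0.15, either way. A call with a gripper value outside its range is refused whole. "gripper" is the finger opening in mm, from 0 to 85.4, set as the call begins (left out, the last holds). The fingers move at their own pace and stop on an object; "newtons" is the grip in N (left out, the last holds). Time passes only in rows, so rows that do not move let the fingers close. It gives the time, the measured TCP pose, the force and the opening at its end, in the units of the state.
- bot.get_obs(): the state, without advancing time (a new reading comes with each control period).
- bot.camera(name): name is "scene" or "top"; returns a dict with "color" (384x512x3 uint8, red, green, blue), "fx", "fy", "cx", "cy" (pixels), "R" (3x3) and "t" (3): a world point X has camera coordinates R X + t. Camera axes: x right, y down, z forward; pixel columns grow to the right and rows downward; lengths in m; the calibration is good to about 2 mm. A picture is of the moment at which its call begins. There is no depth.
- bot.job_done(): hands the job in, once; it reports no verdict.
Trained networks look in a picture, given as the dict that the camera call returned (one of the last four; its "shot" number tells which), for a name from the list of things; names that differ only in an ending like _2 or _b are one class to them, and where a whole thing is asked for, a point or a joint stands for the part that bears it (a point fixed in the world has none). Each returns a list of dicts, best first, with "confidence" (0 to 1); they miss things now and then, are a little off and sometimes report something else, mostly with a low value. They report only what shows in the picture. A call takes as long as a camera call. They do not tell look-alikes from the thing itself.
- bot.look_for(picture, label): "rect" ([left, top, width, height] in pixels, round what is visible of it).
The state is a dict: "time": time; "q": joint angles; "qd": joint speeds; "joint_efforts": joint torques, N m; "ee_pos": TCP position; "tcp_rot": TCP orientation; "wrist_force": force on the tool from outside, world axes, zero at the start; "torque": the same for the moment, N m; "opening": finger opening in m.
Only numpy, scipy, OpenCV 4.12 (cv2) and the standard library are available. Lean on these libraries where they do the work, as an engineer would, in place of code of your own. Each camera call takes 0.05 s, during which the arm holds its last target.

### The job

Take the cassette with the violet wells and set it down on the apron of the warming bay, then slide it in through the two sprung flaps until it sits fully home against the adjustable stop and the flaps have swung shut behind it. Press it home firmly but gently, about 10 newtons and never more than 20 on the stop, and leave it there touching the stop. Leave the pale cassette and everything else on the bench alone.

Things in the scene. Friction and masses are not known exactly. Their poses are not given: they have to be found in the camera images.
- violet_cassette: Cassette to load: white block 90 (its x) x 44 (y) x 22 mm (z), rows of violet wells on top, 0.18 to 0.31 kg. An aluminium grip fin stands upright on its middle: 34 mm along x, 10 mm thick along y, from 22 to 80 mm above the underside. Origin: centre of the underside, z up. A half turn makes no difference. Starts standing on the bench.
- pale_cassette: Same cassette with nearly colourless wells, standing near the violet one (the two may be swapped). Leave alone. Origin: centre of the underside.
- bay: Warming bay fixed to the bench: a straight lane, its +x the way in. Origin on the bench directly under the gate (the closed flaps), on the lane's centre line, z up. White floor 84 mm wide, top 6 mm above the bench, x = -100 to 210 mm. A white control box 40 mm high closes the far end (x = 204 to 261 mm). Pushing anything against the bay with 30 N or more damages it.
- apron (a point): Point on the apron floor (6 mm above the bench) on the centre line, 62 mm before the gate; axes as the bay. The apron is open above, between two blue guides 48 mm apart from 69 to 1 mm before the gate, flaring outwards from there to 102 mm before it; guide tops 20 mm above the bench.
- slot (a point): Gate end of the slot in the clear cover, on the centre line over the gate, 35 mm above the bench. Cover: underside 32, top 36 mm above the bench, along x from -2 to 210 mm. The slot, 16 mm wide, open at this end, takes the grip fin, so a cassette can enter only through the flaps. The chamber under it is 72 mm wide inside.
- flap_left (a joint): Orange flap on the lane's +y side: upright hinge at the gate, 31 mm off the centre line; 29 mm long, 20 mm tall. 0 rad shut across the lane, up to 1.45 swung inwards; cannot swing outwards. Sprung shut: a cassette needs about 4 to 6 N to open both flaps, then 1 to 3 N of drag until its rear is 30 mm past the gate, when they shut behind it.
- flap_right (a joint): Same, the flap on the lane's -y side; 0 shut, grows to 1.45 as it swings inwards.
- stop: Fixed aluminium block 20 (x) x 40 (y) x 22 mm on the bay floor, on the centre line; origin: centre of its underside, axes as the bay. From its -x face a rigid brass screw head, 16 mm wide, sticks out towards the gate by 6 to 22 mm: the setting is not measured, feel for it. Its red pin, 3 mm proud, yields to 0.5 N. Home is on the brass head; more than 20 N overloads it.
- reagent_bottle: Amber bottle, 56 mm across, 105 mm tall; bystander. Origin: centre of the underside.
- jar: Clear jar, 48 mm across, 60 mm tall; bystander. Origin: centre of the underside.
- tube_rack: Blue tube block 90 x 120 x 40 mm; bystander. Origin: centre of the underside.
- tip_box: Green pipette-tip box 115 x 80 x 53 mm; bystander. Origin: centre of the underside.
- dishes: Stack of culture dishes, 84 mm across, 42 mm tall; bystander. Origin: centre of the underside.
- beaker: Clear beaker, 68 mm across, 80 mm tall; bystander. Origin: centre of the underside.
There are look-alikes about, which are no part of the job. What is shaped like the violet_cassette but black or pink is not meant.

How it is judged:
By the outcome, as a careful person would: the job done as asked, in the order asked, and still so for the second after the job is handed in, with the robot touching nothing.
It also fails if it takes over 58 s, if anything falls off the work surface, if the arm or the gripper's body presses on something with over 40 N, if the wrist force passes 120 N, or if a joint passes its speed limit or range.

## Working session

There is one attempt and no reset: what is moved stays moved. The work goes in short steps, Python scripts to look and compute and a tool call to move; the robot and the scene stay as the last step left them, time stands still between calls to the robot, and variables do not carry over. Pictures are saved under pics/ and viewed, and the job is handed in when it is done.

Besides the shell and the picture viewer there is one more tool, called after ">>>" as name([rows], argument=value, ...), one row to a line, values as JSON. servo_tool: Moves the arm, as the interface text tells. Its arguments: {"type":"object","properties":{"motion":{"type":"array","items":{"type":"array","items":{"type":"array","items":{"type":"number"}}}},"gripper":{"type":"number"},"newtons":{"type":"number"}},"required":["motion"]}

```bash
mkdir -p pics; ls; python3 - <<'E'
from workcell import bot
import cv2,pickle
o=bot.get_obs();print({k:o[k] for k in('time','ee_pos','tcp_rot','wrist_force','opening')})
for n in('scene','top'):
    p=bot.camera(n);cv2.imwrite(f'pics/{n}0.png',cv2.resize(p['color'][:,:,::-1],None,fx=1.5,fy=1.5,interpolation=cv2.INTER_CUBIC))
    pickle.dump(p,open(f'pics/{n}0.pkl','wb'))
    print(n,p['fx'],p['fy'],p['cx'],p['cy'],p['R'],p['t'],p['shot'])
    for l in('violet_cassette','pale_cassette','bay','stop','flap_left','flap_right','apron','slot'):
        print(l,[(d['rect'],round(d['confidence'],2)) for d in bot.look_for(p,l)[:5]])
E
```

```text
pics
{'time': 0.0, 'ee_pos': array([0.17596775, 0.52085506, 0.24956199]), 'tcp_rot': array([-1.79921509e+02,  1.17255789e-03,  1.61333922e+02]), 'wrist_force': array([-0.79120523, -0.37888324, -0.14095085]), 'opening': 0.08562466214090747}
scene 425.3284729568443 425.3284729568443 258.3571688650985 193.94776137319081 [[ 4.30314285e-01  9.02678967e-01 -5.46497723e-04]
 [ 5.27674700e-01 -2.52037862e-01 -8.11194383e-01]
 [-7.32385846e-01  3.48780158e-01 -5.84776345e-01]] [-0.22014254 -0.22896519  1.59595515] 1
violet_cassette [([289.6, 141.8, 24.6, 23.5], 0.89), ([313.9, 155.0, 30.6, 29.8], 0.73), ([368.1, 149.3, 28.7, 32.9], 0.56)]
pale_cassette [([335.8, 176.1, 34.3, 37.2], 0.86)]
bay [([170.6, 192.3, 134.9, 57.2], 0.77)]
stop []
flap_left []
flap_right []
apron [([173.1, 188.8, 130.9, 60.2], 0.97)]
slot [([170.4, 188.5, 133.7, 61.4], 0.78)]
top 388.95239707532284 388.95239707532284 254.17996689827464 191.51366854035456 [[-0.03012884 -0.99933978 -0.02030391]
 [-0.99775889  0.03128292 -0.05914885]
 [ 0.05974496  0.01847632 -0.99804267]] [0.02374699 0.55045362 1.28967609] 2
violet_cassette [([122.8, 191.2, 20.4, 29.7], 0.82), ([172.0, 252.0, 27.5, 16.8], 0.78), ([166.4, 212.0, 30.9, 18.4], 0.6)]
pale_cassette [([167.6, 170.7, 27.9, 14.9], 0.87), ([347.1, 127.6, 36.0, 41.4], 0.74), ([166.4, 209.8, 28.1, 22.8], 0.73)]
bay [([225.0, 176.3, 109.4, 33.4], 0.8)]
stop []
flap_left []
flap_right [([228.4, 177.0, 108.3, 30.8], 0.23)]
apron [([224.8, 178.1, 107.3, 30.6], 0.7), ([340.4, 238.4, 24.9, 24.4], 0.49)]
slot [([220.9, 174.7, 112.9, 32.7], 0.83), ([168.1, 168.8, 31.0, 17.5], 0.65)]
```

View pics/scene0.png

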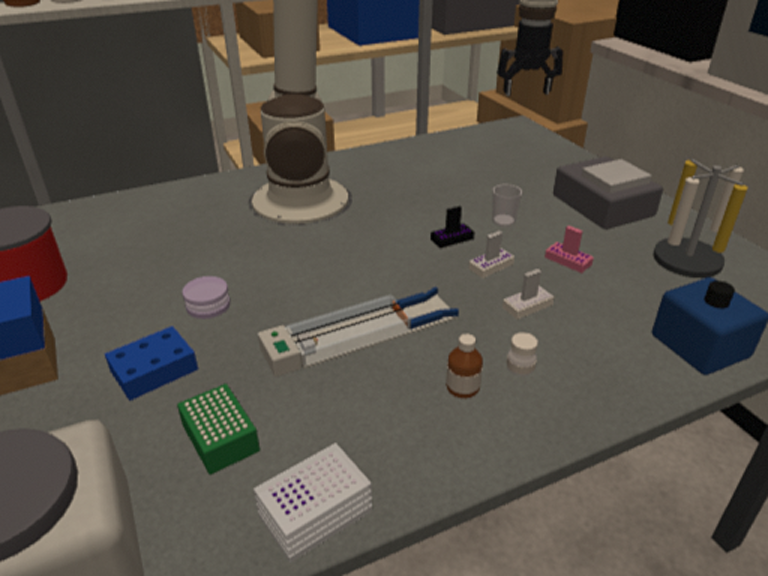

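View pics/top0.png

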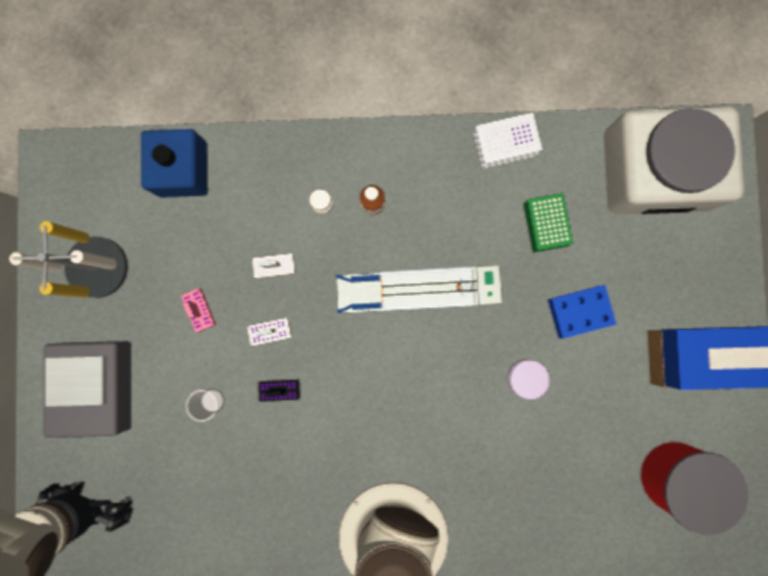

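```bash
python3 - <<'E'
import cv2,pickle,numpy as np
s=pickle.load(open('pics/scene0.pkl','rb'))['color'][130:225,280:410,::-1]
t=pickle.load(open('pics/top0.pkl','rb'))['color'][160:280,110:210,::-1]
cv2.imwrite('pics/cs.png',cv2.resize(s,None,fx=6,fy=6,interpolation=cv2.INTER_CUBIC))
cv2.imwrite('pics/ct.png',cv2.resize(t,None,fx=5,fy=5,interpolation=cv2.INTER_CUBIC))
s=pickle.load(open('pics/scene0.pkl','rb'))['color'][180:260,160:310,::-1]
t=pickle.load(open('pics/top0.pkl','rb'))['color'][165:220,215:345,::-1]
cv2.imwrite('pics/bs.png',cv2.resize(s,None,fx=5,fy=5,interpolation=cv2.INTER_CUBIC))
cv2.imwrite('pics/bt.png',cv2.resize(t,None,fx=6,fy=6,interpolation=cv2.INTER_CUBIC))
E
```

```text
(no output)
```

View pics/cs.png

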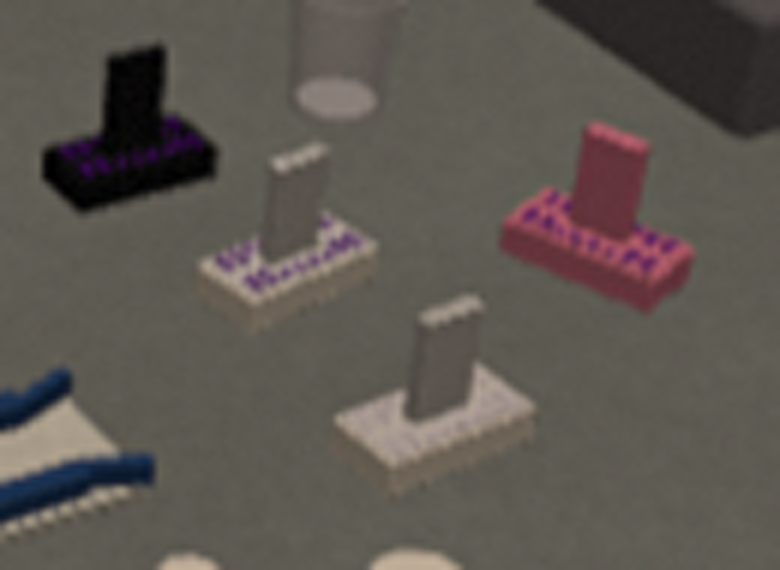

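View pics/ct.png

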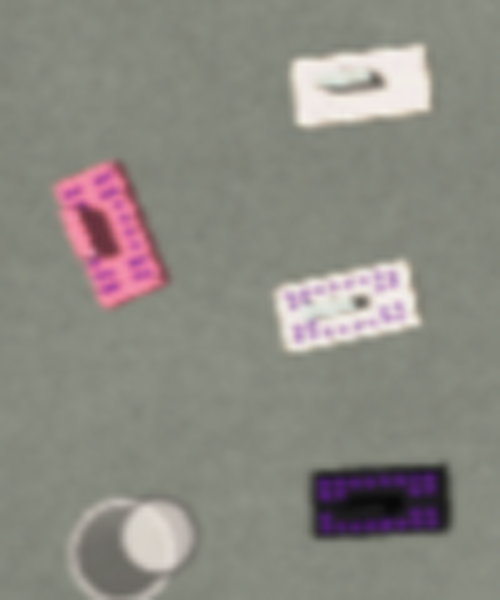

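View pics/bs.png

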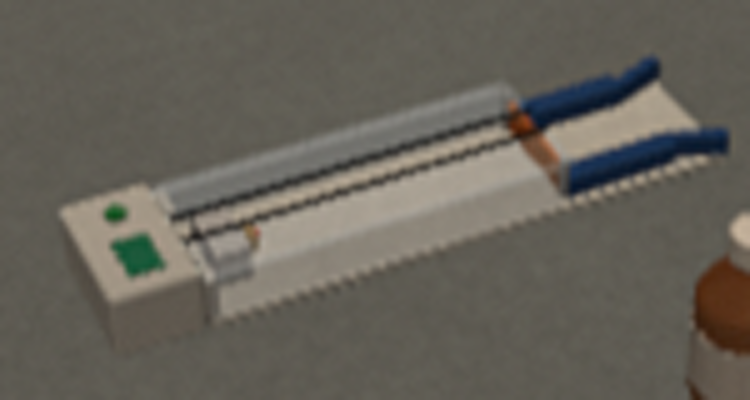

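View pics/bt.png

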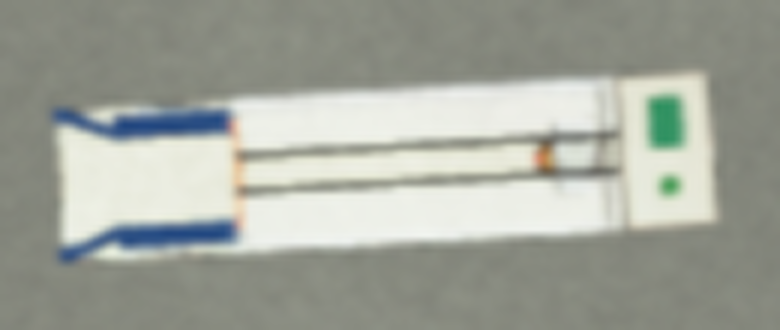

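The violet cassette is the white block with violet wells, at scene (328,169) and top (179,220). There are three look-alikes: pale at scene (353,193), black at (301,154) and pink at (379,166). In the crop only the first is white with clearly violet wells. The bay runs left to right in the top view, with its apron on the left at about (239,196) and the stop near (307,190). Next I'll fit the poses in both views.

```bash
cat > fit.py <<'E'
import numpy as np,cv2,pickle
from scipy.optimize import minimize
S=8
def proj(p,X):
    c=X@p['R'].T+p['t'];return np.c_[p['fx']*c[:,0]/c[:,2]+p['cx'],p['fy']*c[:,1]/c[:,2]+p['cy']]
def pose(P,X,z0=0):
    c,s=np.cos(P[2]),np.sin(P[2]);X=np.asarray(X,float)
    return np.c_[P[0]+c*X[:,0]-s*X[:,1],P[1]+s*X[:,0]+c*X[:,1],X[:,2]+z0]
def faces(b):  # b=(x0,x1,y0,y1,z0,z1) -> list of quads+normal
    x0,x1,y0,y1,z0,z1=b
    return [([(x0,y0,z1),(x1,y0,z1),(x1,y1,z1),(x0,y1,z1)],(0,0,1)),
    ([(x0,y0,z0),(x1,y0,z0),(x1,y0,z1),(x0,y0,z1)],(0,-1,0)),([(x0,y1,z0),(x1,y1,z0),(x1,y1,z1),(x0,y1,z1)],(0,1,0)),
    ([(x0,y0,z0),(x0,y1,z0),(x0,y1,z1),(x0,y0,z1)],(-1,0,0)),([(x1,y0,z0),(x1,y1,z0),(x1,y1,z1),(x1,y0,z1)],(1,0,0))]
def labels(p,P,boxes,roi,z0):
    x0,y0,w,h=roi;L=np.zeros((h*S,w*S),np.int32);n=1;C=-p['R'].T@p['t']
    for b in boxes:
        for q,nm in faces(b):
            W=pose(P,q,z0);nw=pose([0,0,P[2]],[nm])[0]
            if nw@(C-W.mean(0))>0:
                u=(proj(p,W)+0.5-[x0,y0])*S-0.5
                cv2.fillConvexPoly(L,np.round(u*16).astype(np.int32),n,shift=4)
            n+=1
    return L,n
def cost(P,views,boxes,zfree=False,z0=0):
    z=P[3] if zfree else z0;t=0
    for p,roi in views:
        x0,y0,w,h=roi;I=p['color'][y0:y0+h,x0:x0+w].reshape(-1,3).astype(float)
        L,n=labels(p,P,boxes,roi,z)
        A=np.stack([(L==k).reshape(h,S,w,S).mean((1,3)).ravel() for k in range(n)],1)
        A=A[:,A.sum(0)>1.5]
        c,_,_,_=np.linalg.lstsq(A,I,rcond=None);t+=((I-A@c)**2).sum()
    return t
def fit(P0,views,boxes,zfree=False,z0=0):
    P0=list(P0)+([0.0] if zfree else [])
    best=None
    for k in range(3):
        sim=np.array([P0]+[[P0[j]+(d if j==i else 0) for j in range(len(P0))] for i,d in enumerate([.006,.006,.06,.006][:len(P0)])])
        r=minimize(cost,P0,args=(views,boxes,zfree,z0),method='Nelder-Mead',options=dict(initial_simplex=sim,xatol=1e-5,fatol=1,maxiter=300));P0=r.x
    return r.x,r.fun
def ray(p,u,z):
    d=p['R'].T@np.array([(u[0]-p['cx'])/p['fx'],(u[1]-p['cy'])/p['fy'],1]);C=-p['R'].T@p['t'];return C+d*(z-C[2])/d[2]
def roi_of(p,P,boxes,m=5,z0=0):
    X=np.vstack([pose(P,q,z0) for b in boxes for q,_ in faces(b)]);u=proj(p,X)
    a=np.floor(u.min(0)).astype(int)-m;b=np.ceil(u.max(0)).astype(int)+m;return (a[0],a[1],b[0]-a[0],b[1]-a[1])
CAS=[(-.045,.045,-.022,.022,0,.022),(-.017,.017,-.005,.005,.022,.080)]
def bayboxes(gw=.008,ww=.042,bw=.042):
    return [(-.100,.210,-.042,.042,0,.006),(-.069,-.001,.024,.024+gw,.006,.020),(-.069,-.001,-.024-gw,-.024,.006,.020),
     (-.002,.210,-ww,ww,.006,.036),(.204,.261,-bw,bw,0,.040)]
E
python3 - <<'E'
from fit import *
s=pickle.load(open('pics/scene0.pkl','rb'));t=pickle.load(open('pics/top0.pkl','rb'))
for nm,us,ut,yaw in(('violet',(328,172),(179.5,221),-1.45),):
    g=ray(t,ut,.022);print(nm,g,ray(s,(327,172),.022))
    P=[g[0],g[1],yaw]
    V=[(p,roi_of(p,P,CAS)) for p in(s,t)]
    for nn,v in(('both',V),('scene',V[:1]),('top',V[1:])):
        r,f=fit(P,v,CAS);print(nn,np.round(r[:2],4),np.degrees(r[2]),f)
    print('zfree',fit(P,V,CAS,True))
a=ray(t,(228,190.5),.006);b=ray(t,(333,184),.04);print(a,b)
g=ray(t,(254.5,189),.01);yaw=np.arctan2(*(b-a)[[1,0]]);P=[g[0],g[1],yaw];print(P)
for ww in(.038,.040,.042):
  for gw in (.006,.008,.01):
    B=bayboxes(gw,ww);V=[(p,roi_of(p,P,B,3)) for p in(s,t)]
    r,f=fit(P,V,B);print(ww,gw,np.round(r[:2],4),np.degrees(r[2]),f)
B=bayboxes();V=[(p,roi_of(p,P,B,3)) for p in(s,t)]
for v in(V[:1],V[1:]):print(fit(P,v,B))
print('zfree',fit(P,V,B,True))
E
```

```text
violet [0.45974115 0.25921903 0.022     ] [0.46238408 0.26231709 0.022     ]
both [0.4607 0.2633] -79.6781697199152 2622274.9659774373
scene [0.4617 0.2643] -78.56126521673723 2280792.079084631
top [0.4604 0.2629] -79.67050034763258 299876.3713120972
zfree (array([ 4.60482483e-01,  2.63961580e-01, -1.38854011e+00, -7.76299467e-04]), np.float64(2614736.1347290967))
[0.55777788 0.09564874 0.006     ] [ 0.56613299 -0.25345367  0.04      ]
[np.float64(0.5597789473546256), np.float64(0.005601610549577002), np.float64(-1.5468677941317077)]
0.038 0.006 [0.5441 0.0076] -88.52553653171188 21181317.194612846
0.038 0.008 [0.5441 0.0076] -88.53185133261404 19867560.732702516
0.038 0.01 [0.5437 0.0079] -88.37604079342971 18723202.13992851
0.04 0.006 [0.544  0.0077] -88.57929706992742 21074538.141819544
0.04 0.008 [0.5441 0.0077] -88.60114457182183 19796048.89030444
0.04 0.01 [0.5436 0.0076] -88.42563040412936 18664154.845928155
0.042 0.006 [0.5434 0.008 ] -88.62430264500051 21043708.672610946
0.042 0.008 [0.5432 0.0079] -88.5269150400409 19741333.042273533
0.042 0.01 [0.5432 0.0079] -88.56020760201997 18601178.386421546
(array([ 0.54579117,  0.00801586, -1.55205311]), np.float64(10473647.747145124))
(array([ 0.54286942,  0.00756334, -1.54595409]), np.float64(8977469.05170331))
zfree (array([ 0.54143531,  0.0089649 , -1.54569791,  0.02110196]), np.float64(22070833.111009724))
```

```bash
python3 - <<'E'
from fit import *
s=pickle.load(open('pics/scene0.pkl','rb'));t=pickle.load(open('pics/top0.pkl','rb'))
def ov(p,crop,k,lst,name):
    x,y,w,h=crop;im=cv2.resize(p['color'][y:y+h,x:x+w,::-1],None,fx=k,fy=k,interpolation=cv2.INTER_CUBIC)
    for P,B,c in lst:
        for b in B:
            for q,_ in faces(b):
                u=(proj(p,pose(P,q))+.5-[x,y])*k-.5
                cv2.polylines(im,[np.round(u*16).astype(np.int32)],True,c,1,cv2.LINE_AA,shift=4)
    return im
Pb=[.5440,.0077,np.radians(-88.55)];Pc=[.4607,.2633,np.radians(-79.6)]
a=ov(s,(165,180,145,80),5,[(Pb,bayboxes(.01),(0,0,255))],'')
b=ov(t,(215,165,130,50),5,[(Pb,bayboxes(.01),(0,0,255))],'')
b=cv2.copyMakeBorder(b,0,0,0,a.shape[1]-b.shape[1],0)
cv2.imwrite('pics/ovb.png',cv2.resize(np.vstack([a,b]),None,fx=.9,fy=.9))
a=ov(s,(305,145,50,50),8,[(Pc,CAS,(0,0,255))],'');b=ov(t,(155,195,50,50),8,[(Pc,CAS,(0,0,255))],'')
cv2.imwrite('pics/ovc.png',np.hstack([a,b]))
E
```

```text
(no output)
```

View pics/ovb.png

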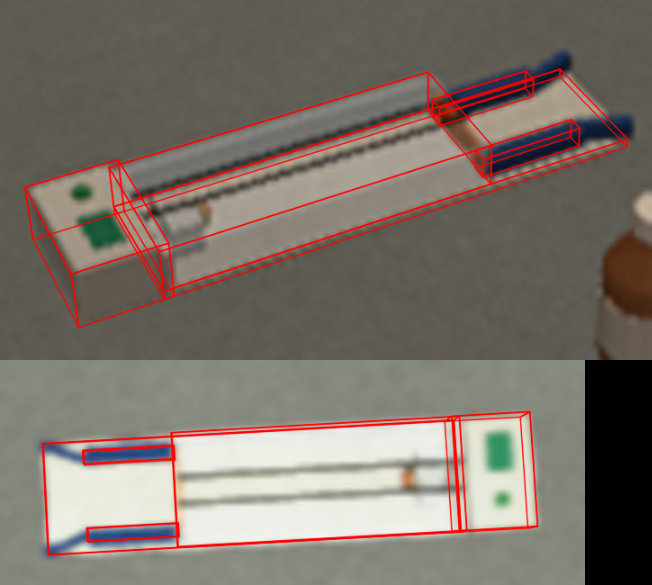

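View pics/ovc.png

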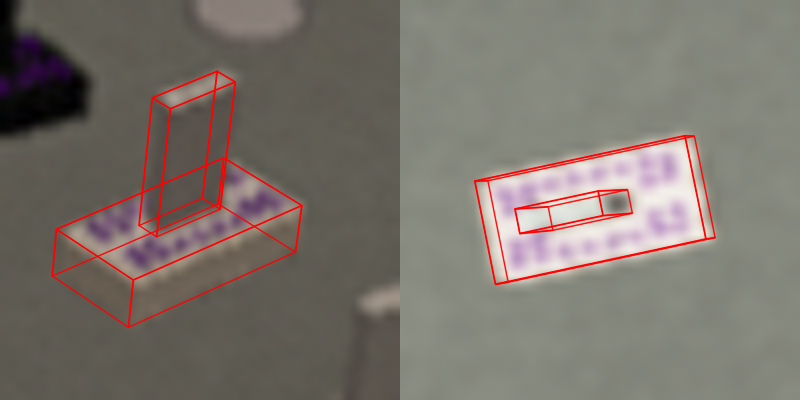

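Both overlays line up with the pictures. The cassette is at (0.461, 0.263) with yaw -79.6°. The bay gate is at (0.544, 0.008) with yaw -88.5°. With height left free, the cassette fit gives z = -0.8 mm, so it's standing on the bench. Next I'll plan the approach.

```bash
cat > plan.py <<'E'
import numpy as np,sys
from scipy.spatial.transform import Rotation as Ro
from workcell import bot
def plan(x,y,z,yaw,n,p=None,R=None):
    o=bot.get_obs()
    p=o['ee_pos'].copy() if p is None else p
    R=Ro.from_euler('xyz',o['tcp_rot'],degrees=True) if R is None else R
    T=Ro.from_euler('xyz',[180,0,yaw],degrees=True);d=(R.inv()*T).as_rotvec()/n
    g=np.array([x,y,z]);rows=[]
    for i in range(n):
        sh=R.inv().apply((g-p)/(n-i));sh=np.round(sh*1000,1);dd=np.round(d,3)
        rows.append([*sh.tolist(),*dd.tolist()]);p=p+R.apply(sh/1000);R=R*Ro.from_rotvec(dd)
    for k in range(0,n,5):print(str([rows[k:k+5]]).replace(' ',''))
    print('end',np.round(p,4),np.round(R.as_euler('xyz',degrees=True),2));return p,R
if __name__=='__main__':
    a=[float(v) for v in sys.argv[1:]];plan(*a[:4],int(a[4]))
E
python3 plan.py .461 .263 .17 100.4 10
```

```text
[[[-35.3,-15.3,8.0,0.0,-0.0,0.106],[-36.7,-11.5,8.0,0.0,-0.0,0.106],[-37.7,-7.6,8.0,0.0,-0.0,0.106],[-38.3,-3.5,8.0,0.0,-0.0,0.106],[-38.4,0.5,8.0,0.0,-0.0,0.106]]]
[[[-38.2,4.6,8.1,0.0,-0.0,0.106],[-37.5,8.6,8.0,0.0,-0.0,0.106],[-36.3,12.5,8.1,0.0,-0.0,0.106],[-34.8,16.3,8.0,0.0,-0.0,0.106],[-32.9,19.9,8.1,0.0,-0.0,0.106]]]
end [0.461 0.263 0.17 ] [180.   -0.  100.6]
```

>>> servo_tool([
  [[-35.3,-15.3,8,0,0,0.106],[-36.7,-11.5,8,0,0,0.106],[-37.7,-7.6,8,0,0,0.106],[-38.3,-3.5,8,0,0,0.106],[-38.4,0.5,8,0,0,0.106]],
], gripper=60, newtons=40)

```text
time: 1.4
ee_pos: [0.3195, 0.3909, 0.2101]
tcp_rot: [180.0, -0.0, 130.7]
wrist_force: [0.2, -0.3, 0.5]
opening: 0.0599
```

>>> servo_tool([
  [[-38.2,4.6,8,0,0,0.106],[-37.5,8.6,8,0,0,0.106],[-36.3,12.5,8,0,0,0.106],[-34.8,16.3,8,0,0,0.106],[-32.9,19.9,8,0,0,0.106]],
])

```text
time: 1.9
ee_pos: [0.4621, 0.2618, 0.1701]
tcp_rot: [180.0, -0.0, 100.3]
wrist_force: [0.4, 0.5, -0.5]
opening: 0.06
```

>>> servo_tool([
  [[0,0,0,0,0,0],[0,0,0,0,0,0]],
])

```text
time: 2.1
ee_pos: [0.4612, 0.2624, 0.17]
tcp_rot: [-180.0, 0.0, 100.5]
wrist_force: [0.0, -0.0, 0.1]
opening: 0.0599
```

```bash
python3 plan.py .461 .263 .09 100.4 5; python3 - <<'E'
from workcell import bot
import cv2,numpy as np
a=[cv2.resize(bot.camera('scene')['color'][90:200,260:400,::-1],None,fx=4,fy=4)]
cv2.imwrite('pics/ap1.png',a[0])
E
```

```text
[[[0.1,-0.0,16.0,-0.0,0.0,0.0],[0.1,-0.0,16.0,-0.0,0.0,0.0],[0.1,-0.0,16.0,-0.0,0.0,0.0],[0.2,-0.0,16.0,-0.0,0.0,0.0],[0.1,-0.1,16.0,-0.0,0.0,0.0]]]
end [0.461  0.2629 0.09  ] [-179.95    0.    100.54]
```

View pics/ap1.png

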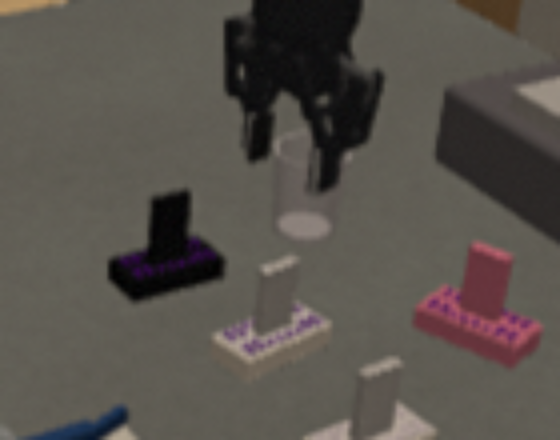

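The open jaws are above the violet cassette, whose fin is at crop (276,295) with the tips straddling that line. I'll go down to z = 0.056 and grip.

>>> servo_tool([
  [[0.5,0,24,0,0,0],[0,0,24,0,0,0],[0,0,24,0,0,0],[0,0,22,0,0,0],[0,0,20,0,0,0]],
])

```text
time: 2.65
ee_pos: [0.46, 0.2647, 0.0558]
tcp_rot: [180.0, -0.0, 100.8]
wrist_force: [0.1, 0.2, -0.6]
opening: 0.06
```

>>> servo_tool([
  [[0,0,0,0,0,0],[0,0,0,0,0,0],[0,0,0,0,0,0],[0,0,0,0,0,0],[0,0,0,0,0,0]],
], gripper=0, newtons=40)

```text
time: 3.15
ee_pos: [0.4614, 0.2642, 0.0579]
tcp_rot: [179.9, -0.1, 100.6]
wrist_force: [-3.2, 2.1, 7.4]
opening: 0.0095
```

>>> servo_tool([
  [[0,0,0,0,0,0],[0,0,0,0,0,0],[0,0,0,0,0,0]],
])

```text
time: 3.45
ee_pos: [0.4614, 0.2642, 0.0579]
tcp_rot: [179.9, -0.1, 100.6]
wrist_force: [-3.1, 1.3, 7.4]
opening: 0.01
```

```bash
python3 - <<'E'
from fit import *
from workcell import bot
o=bot.get_obs();print(o['ee_pos'],o['tcp_rot'],o['opening'],o['wrist_force'])
im=[]
for n in('scene','top'):
    p=bot.camera(n);c=(300,130) if n=='scene' else (140,180)
    a=p['color'][c[1]:c[1]+70,c[0]:c[0]+70,::-1];im.append(cv2.resize(a,None,fx=5.5,fy=5.5,interpolation=cv2.INTER_CUBIC))
cv2.imwrite('pics/g1.png',np.hstack(im))
E
```

```text
[0.46142478 0.2641983  0.05789956] [ 1.79886119e+02 -9.14524496e-02  1.00619302e+02] 0.009954913924859771 [-3.11428625  1.31159869  7.41101513]
```

View pics/g1.png

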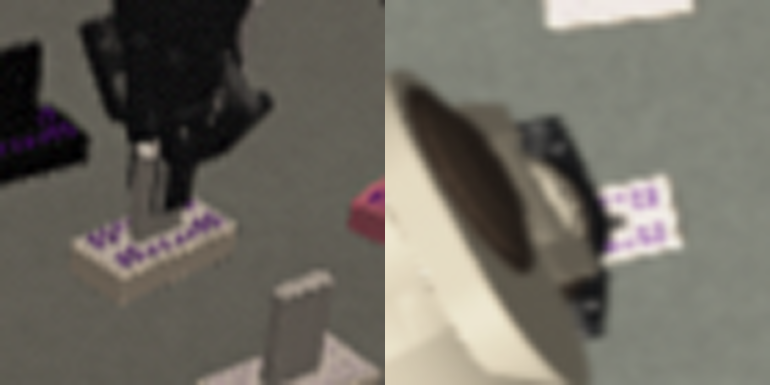

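The fin is gripped: the opening reads 10 mm, which is the fin's thickness, and the picture shows the violet cassette in the jaws at crop (155,240). Now I'll lift it.

>>> servo_tool([
  [[0,0,-8,0,0,0],[0,0,-12,0,0,0],[0,0,-15,0,0,0],[0,0,-15,0,0,0],[0,0,0,0,0,0]],
])

```text
time: 4.05
ee_pos: [0.4621, 0.2641, 0.1094]
tcp_rot: [179.8, -0.1, 100.6]
wrist_force: [-0.3, -0.4, -2.7]
opening: 0.0097
```

```bash
python3 - <<'E'
from plan import *
import math
o=bot.get_obs();print(o['ee_pos'],o['tcp_rot'],o['wrist_force'])
# TCP over cassette centre assumed; apron pt bay x=-62mm
ps=math.radians(-88.55);g=np.array([.5440,.0077])
a=g-.062*np.array([math.cos(ps),math.sin(ps)]);print(a)
plan(a[0],a[1],.115,91.45,8)
E
```

```text
[0.46212016 0.26410825 0.10943832] [ 1.79768505e+02 -7.52021008e-02  1.00597659e+02] [-0.31868274 -0.42228165 -2.68488617]
[0.54243112 0.06968015]
[[[-25.7,5.4,-0.7,0.0,-0.0,0.02],[-25.6,5.9,-0.7,0.0,-0.0,0.02],[-25.5,6.4,-0.7,0.0,-0.0,0.02],[-25.4,6.9,-0.7,0.0,-0.0,0.02],[-25.2,7.5,-0.7,0.0,-0.0,0.02]]]
[[[-25.1,7.9,-0.7,0.0,-0.0,0.02],[-24.9,8.5,-0.7,0.0,-0.0,0.02],[-24.7,8.9,-0.8,0.0,-0.0,0.02]]]
end [0.5424 0.0697 0.115 ] [ 1.7978e+02 -1.1000e-01  9.1430e+01]
```

>>> servo_tool([
  [[-25.7,5.4,-0.7,0,0,0.02],[-25.6,5.9,-0.7,0,0,0.02],[-25.5,6.4,-0.7,0,0,0.02],[-25.4,6.9,-0.7,0,0,0.02],[-25.2,7.5,-0.7,0,0,0.02]],
])

```text
time: 4.55
ee_pos: [0.5114, 0.141, 0.1097]
tcp_rot: [-180.0, 0.0, 94.8]
wrist_force: [0.0, -0.4, -3.0]
opening: 0.0097
```

>>> servo_tool([
  [[-25.1,7.9,0,0,0,0.02],[-24.9,8.5,0,0,0,0.02],[-24.7,8.9,0,0,0,0.02],[0,0,0,0,0,0],[0,0,0,0,0,0]],
])

```text
time: 5.05
ee_pos: [0.5412, 0.0687, 0.1095]
tcp_rot: [-180.0, -0.0, 91.4]
wrist_force: [-0.3, 0.1, -2.4]
opening: 0.0095
```

```bash
python3 - <<'E'
from fit import *
from workcell import bot
o=bot.get_obs();print(o['ee_pos'],o['tcp_rot'],o['opening'],o['wrist_force'])
im=[]
x,y,z=o['ee_pos'];P=[x,y,np.radians(o['tcp_rot'][2]-180)]
for n in('scene','top'):
    p=bot.camera(n);pickle.dump(p,open(f'pics/{n}2.pkl','wb'));c=(235,150) if n=='scene' else (200,160)
    k=7;a=cv2.resize(p['color'][c[1]:c[1]+80,c[0]:c[0]+80,::-1],None,fx=k,fy=k,interpolation=cv2.INTER_CUBIC)[:, :400*7//7]
    for b in CAS[:1]:
        for q,_ in faces(b):
            u=(proj(p,pose(P,q,z-.0579))+.5-c)*k-.5
            cv2.polylines(a,[np.round(u*16).astype(np.int32)],True,(0,0,255),1,cv2.LINE_AA,shift=4)
    im.append(a)
cv2.imwrite('pics/h1.png',np.hstack(im))
E
```

```text
[0.54115641 0.06870836 0.10945546] [-1.79962109e+02 -8.20964044e-03  9.13689009e+01] 0.009474500590569769 [-0.27790138  0.14286827 -2.42132255]
```

View pics/h1.png

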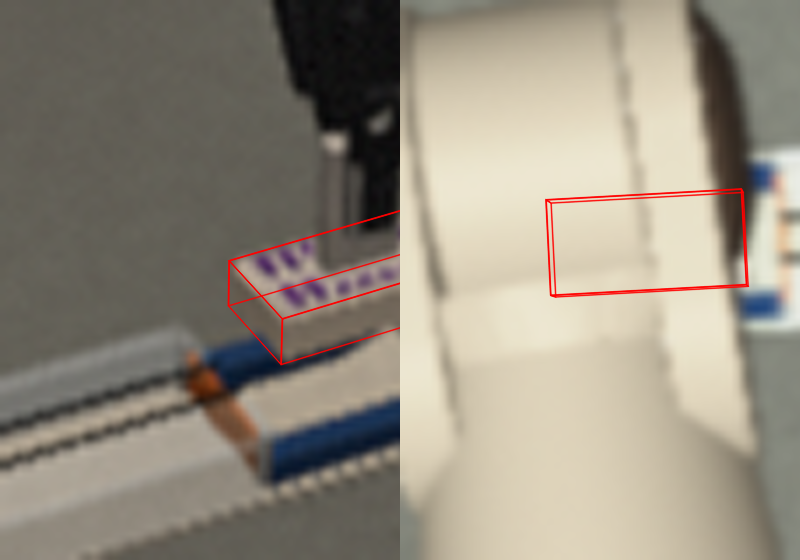

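```bash
python3 - <<'E'
from fit import *
s=pickle.load(open('pics/scene0.pkl','rb'));t=pickle.load(open('pics/top0.pkl','rb'))
for nm,p,P in(('scene',s,[.5455,.008,np.radians(-88.8)]),('top',t,[.543,.0077,np.radians(-88.55)])):
  for gw in(.008,.010,.012):
    G=[(-.098,-.0,-.042,.042,.0,.006),(-.069,-.001,.024,.024+gw,.006,.020),(-.069,-.001,-.024-gw,-.024,.006,.020)]
    K=[(-.069,-.005,-.042,.042,.006,.02)]
    V=[(p,roi_of(p,P,K,0))]
    r,f=fit(P,V,G);print(nm,gw,np.round(r[:2],4),np.degrees(r[2]),f)
# slot edge lines: dark lines in each view; sample perpendicular across slot at several bay x
from scipy.ndimage import map_coordinates
for nm,p,P in(('scene',s,[.545,.0083,np.radians(-88.7)]),('top',t,[.545,.0083,np.radians(-88.7)])):
    g=cv2.cvtColor(p['color'],cv2.COLOR_RGB2GRAY).astype(float);out=[]
    yy=np.arange(-.02,.0201,.0005)
    for bx in np.arange(.02,.15,.01):
        u=proj(p,pose(P,np.c_[np.full_like(yy,bx),yy,np.full_like(yy,.036)]))
        v=map_coordinates(g,[u[:,1],u[:,0]],order=3)
        def mn(m):
            i=np.where(m)[0];w=np.clip(np.percentile(v,60)-v[i],0,None)**2;return (w*yy[i]).sum()/w.sum()*1000
        out.append((mn(yy<0),mn(yy>0)))
    out=np.array(out);print(nm,np.round(out.mean(1),1),out.mean(0))
E
```

```text
scene 0.008 [0.545  0.0164] -89.53355554881678 2253717.794391795
scene 0.01 [0.5441 0.0174] -89.42340619010287 1998923.0630376353
scene 0.012 [0.5436 0.0171] -88.93029831220261 1875355.0937212277
top 0.008 [0.5431 0.0106] -89.58467854249433 2066288.251188225
top 0.01 [0.5429 0.0109] -88.74004478890106 1236746.792899155
top 0.012 [0.5433 0.0112] -88.152549464221 698394.125398574
scene [-1.  -1.  -0.5 -0.5 -0.8 -0.9 -0.5 -0.6 -0.8 -0.8 -1.  -1.1 -1. ] [-11.06987941   9.42136626]
top [-2.  -1.7 -1.5 -1.5 -1.6 -1.9 -1.8 -1.4 -1.4 -1.4 -1.5 -1.8 -1.8] [-11.45915096   8.17311036]
```

>>> servo_tool([
  [[1.6,1.8,0,0,0,0.001],[0,0,8,0,0,0],[0,0,8,0,0,0],[0,0,8,0,0,0],[0,0,0,0,0,0]],
])

```text
time: 5.65
ee_pos: [0.542, 0.0707, 0.0839]
tcp_rot: [-179.8, 0.0, 91.4]
wrist_force: [0.2, -0.6, -2.3]
opening: 0.0095
```

```bash
python3 - <<'E'
from fit import *
from workcell import bot
o=bot.get_obs();print(o['ee_pos'],o['tcp_rot'],o['opening'],o['wrist_force'])
im=[]
x,y,z=o['ee_pos'];P=[x,y,np.radians(o['tcp_rot'][2]-180)];Pb=[.5444,.0083,np.radians(-88.7)]
p=bot.camera('scene');c=(235,150);k=7
a=cv2.resize(p['color'][c[1]:c[1]+80,c[0]:c[0]+105,::-1],None,fx=k,fy=k,interpolation=cv2.INTER_CUBIC)
for P_,B,z0,col in((P,CAS[:1],z-.0579,(0,0,255)),(Pb,bayboxes(.012)[1:3],0,(0,255,0))):
  for b in B:
    for q,_ in faces(b):
        u=(proj(p,pose(P_,q,z0))+.5-c)*k-.5
        cv2.polylines(a,[np.round(u*16).astype(np.int32)],True,col,1,cv2.LINE_AA,shift=4)
cv2.imwrite('pics/h2.png',a)
E
```

```text
[0.5420175  0.07074424 0.08390666] [-1.79848218e+02  1.58684079e-02  9.13879032e+01] 0.009489250414920878 [ 0.23408878 -0.61938455 -2.34621041]
```

View pics/h2.png

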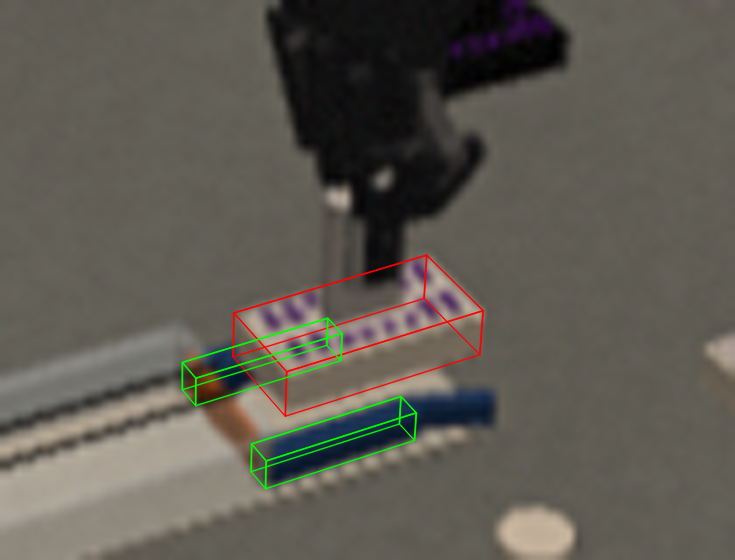

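>>> servo_tool([
  [[0,1.0,0,0,0,-0.001],[0,0,5,0,0,0],[0,0,5,0,0,0],[0,0,3,0,0,0],[0,0,0,0,0,0]],
])

```text
time: 6.2
ee_pos: [0.5436, 0.0707, 0.072]
tcp_rot: [-179.9, 0.0, 91.4]
wrist_force: [-0.3, 0.5, -2.2]
opening: 0.0096
```

>>> servo_tool([
  [[0,0,3,0,0,0],[0,0,3,0,0,0],[0,0,1.5,0,0,0],[0,0,1,0,0,0],[0,0,0,0,0,0]],
])

```text
time: 6.7
ee_pos: [0.5438, 0.0707, 0.0641]
tcp_rot: [-180.0, -0.0, 91.4]
wrist_force: [-1.8, 0.0, -2.8]
opening: 0.0099
```

>>> servo_tool([
  [[0,-0.8,0,0,0,0],[0,0,0.6,0,0,0],[0,0,0.5,0,0,0],[0,0,0,0,0,0]],
])

```text
time: 7.1
ee_pos: [0.5434, 0.0707, 0.0639]
tcp_rot: [179.9, 0.0, 91.4]
wrist_force: [-2.7, -0.9, 5.2]
opening: 0.0094
```

It's down on the apron floor: TCP z is 0.0639, as predicted, with upward contact force. I'll release so that it sits by itself, then look.

>>> servo_tool([
  [[0,0,0,0,0,0],[0,0,0,0,0,0],[0,0,0,0,0,0]],
], gripper=30)

```text
time: 7.4
ee_pos: [0.5433, 0.0708, 0.0631]
tcp_rot: [180.0, -0.0, 91.4]
wrist_force: [-0.3, 0.0, 0.5]
opening: 0.0297
```

```bash
python3 - <<'E'
from fit import *
from workcell import bot
o=bot.get_obs();print(o['ee_pos'],o['tcp_rot'],o['opening'],o['wrist_force'])
x,y,z=o['ee_pos'];P=[x,y,np.radians(o['tcp_rot'][2]-180)]
p=bot.camera('scene');c=(235,150);k=7
a=cv2.resize(p['color'][c[1]:c[1]+80,c[0]:c[0]+105,::-1],None,fx=k,fy=k,interpolation=cv2.INTER_CUBIC)
cv2.imwrite('pics/h3.png',a)
E
```

```text
[0.54328737 0.07078948 0.06310223] [ 1.79991459e+02 -2.36324125e-03  9.14329237e+01] 0.029744522047606286 [-0.26501517  0.00562709  0.4990441 ]
```

View pics/h3.png

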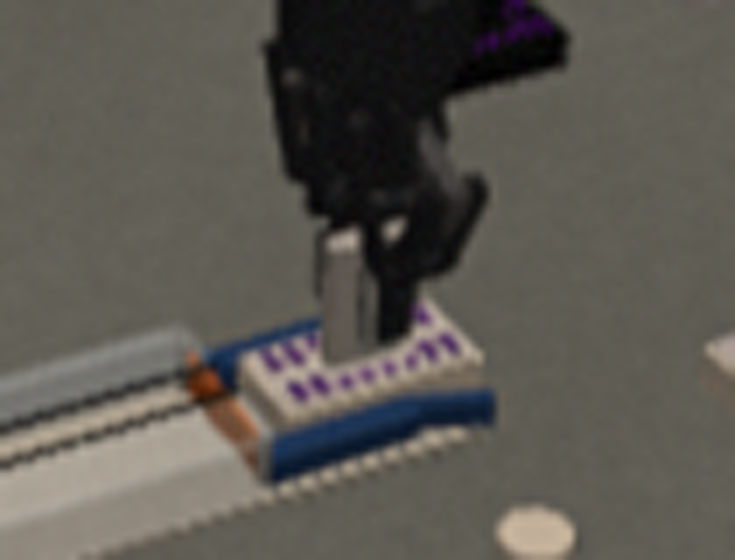

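>>> servo_tool([
  [[0,0,-1.5,0,0,0],[0,0,0,0,0,0],[0,0,0,0,0,0],[0,0,0,0,0,0]],
], gripper=0, newtons=40)

```text
time: 7.85
ee_pos: [0.5433, 0.0708, 0.0649]
tcp_rot: [180.0, -0.0, 91.4]
wrist_force: [0.2, -0.5, 1.2]
opening: 0.0095
```

```bash
python3 - <<'E'
from fit import *
s=pickle.load(open('pics/scene0.pkl','rb'));t=pickle.load(open('pics/top0.pkl','rb'))
for p,us in((t,[(304.3,191),(307,191)]),(s,[(211,226.5),(209,227)])):
    for u in us:
        w=ray(p,u,.018);d=w[:2]-[.5444,.0083];ps=np.radians(-88.7);print(w,d@[np.cos(ps),np.sin(ps)],d@[-np.sin(ps),np.cos(ps)])
E
```

```text
[ 0.54730032 -0.16091612  0.018     ] 0.16923836698714034 -0.0009394910821169479
[ 0.54701769 -0.16992287  0.018     ] 0.17823638881114906 -0.0014263905404511999
[ 0.54997599 -0.15739317  0.018     ] 0.16577703095655036 0.0018154234593806833
[ 0.54962108 -0.16288576  0.018     ] 0.17126014764159542 0.0013359848113986528
```

>>> servo_tool([
  [[-4,0,0,0,0,0],[-4,0,0,0,0,0],[-4,0,0,0,0,0],[-4,0,0,0,0,0],[-4,0,0,0,0,0]],
])

```text
time: 8.35
ee_pos: [0.5439, 0.0515, 0.0651]
tcp_rot: [180.0, -0.2, 91.5]
wrist_force: [-0.2, 12.4, 4.9]
opening: 0.0093
```

>>> servo_tool([
  [[0,0,-0.5,0,0,0],[0,0,0,0,0,0]],
])

```text
time: 8.55
ee_pos: [0.5438, 0.0512, 0.0651]
tcp_rot: [180.0, -0.1, 91.5]
wrist_force: [0.7, 7.2, 1.5]
opening: 0.0096
```

>>> servo_tool([
  [[-1,0,0,0,0,0],[-1,0,0,0,0,0],[-1,0,0,0,0,0]],
])

```text
time: 8.85
ee_pos: [0.5437, 0.0488, 0.0652]
tcp_rot: [-180.0, -0.2, 91.5]
wrist_force: [0.1, 9.6, 2.4]
opening: 0.009
```

>>> servo_tool([
  [[-2,0,-0.2,0,0,0],[-2,0,0,0,0,0],[-2,0,0,0,0,0],[-2,0,0,0,0,0]],
])

```text
time: 9.25
ee_pos: [0.5437, 0.0404, 0.0651]
tcp_rot: [-180.0, -0.1, 91.5]
wrist_force: [-0.3, 7.8, 0.5]
opening: 0.0097
```

>>> servo_tool([
  [[-3,0,0,0,0,0],[-3,0,0,0,0,0],[-3,0,0,0,0,0],[-3,0,0,0,0,0],[-3,0,0,0,0,0]],
])

```text
time: 9.75
ee_pos: [0.544, 0.0247, 0.065]
tcp_rot: [-179.9, -0.0, 91.4]
wrist_force: [0.6, 1.9, -2.1]
opening: 0.0098
```

>>> servo_tool([
  [[-3,0,0,0,0,0],[-3,0,0,0,0,0],[-3,0,0,0,0,0],[-3,0,0,0,0,0],[-3,0,0,0,0,0]],
])

```text
time: 10.25
ee_pos: [0.5445, 0.0094, 0.0652]
tcp_rot: [-180.0, 0.0, 91.4]
wrist_force: [-0.3, 2.4, -2.1]
opening: 0.0097
```

>>> servo_tool([
  [[-3,0,0.4,0,0,0],[-4,0,0,0,0,0],[-4,0,0,0,0,0],[-4,0,0,0,0,0],[-4,0,0,0,0,0]],
])

```text
time: 10.75
ee_pos: [0.5452, -0.0096, 0.065]
tcp_rot: [-180.0, 0.0, 91.4]
wrist_force: [0.1, 2.0, -2.5]
opening: 0.0093
```

>>> servo_tool([
  [[-4,0,0.2,0,0,0],[-4,0,0,0,0,0],[-4,0,0,0,0,0],[-4,0,0,0,0,0],[-4,0,0,0,0,0]],
])

```text
time: 11.25
ee_pos: [0.5458, -0.0295, 0.0649]
tcp_rot: [180.0, -0.0, 91.4]
wrist_force: [0.2, 3.2, 1.2]
opening: 0.0096
```

```bash
python3 - <<'E'
from fit import *
from workcell import bot
o=bot.get_obs();print(o['ee_pos'],o['tcp_rot'],o['opening'],o['wrist_force'])
p=bot.camera('scene');c=(165,150);k=5
cv2.imwrite('pics/h4.png',cv2.resize(p['color'][c[1]:c[1]+110,c[0]:c[0]+150,::-1],None,fx=k,fy=k,interpolation=cv2.INTER_CUBIC))
E
```

```text
[ 0.54576791 -0.02946444  0.0649079 ] [ 1.79986534e+02 -9.39924608e-03  9.14370622e+01] 0.00956890522475419 [0.21644715 3.24637412 1.24100851]
```

View pics/h4.png

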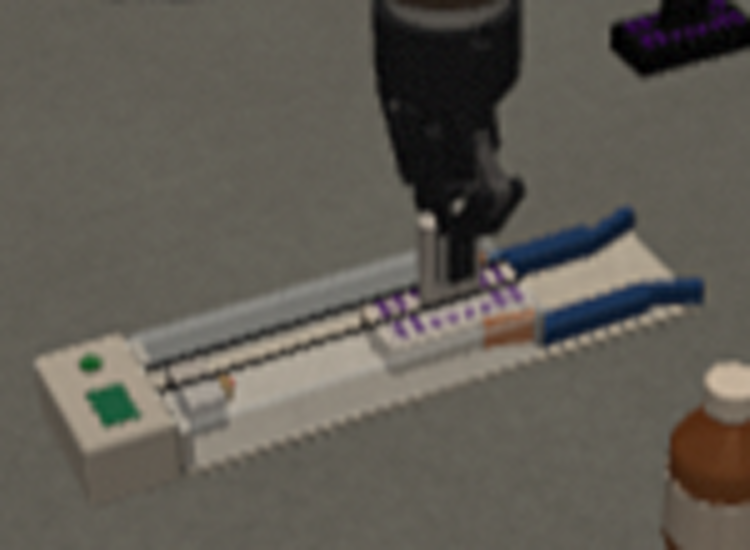

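>>> servo_tool([
  [[-5,-0.3,0,0,0,0],[-5,0,0,0,0,0],[-5,0,0,0,0,0],[-5,0,0,0,0,0],[-5,0,0,0,0,0]],
])

```text
time: 11.8
ee_pos: [0.5461, -0.0546, 0.065]
tcp_rot: [180.0, -0.0, 91.4]
wrist_force: [1.3, 5.6, 1.5]
opening: 0.0091
```

>>> servo_tool([
  [[-5,0,0,0,0,0],[-5,0,0,0,0,0],[-5,0,0,0,0,0],[-5,0,0,0,0,0],[-4,0,0,0,0,0]],
])

```text
time: 12.3
ee_pos: [0.5467, -0.0788, 0.0649]
tcp_rot: [180.0, 0.0, 91.4]
wrist_force: [0.2, 6.9, 7.3]
opening: 0.0093
```

>>> servo_tool([
  [[-4,0,0,0,0,0],[-4,0,0,0,0,0],[-3,0,0,0,0,0],[-2,0,0,0,0,0],[-1,0,0,0,0,0]],
])

```text
time: 12.8
ee_pos: [0.5471, -0.0924, 0.0649]
tcp_rot: [180.0, 0.0, 91.4]
wrist_force: [0.5, 5.8, 8.1]
opening: 0.0101
```

>>> servo_tool([
  [[0,0,-0.8,0,0,0],[-0.5,0,0,0,0,0],[-0.5,0,0,0,0,0],[-1,0,0,0,0,0]],
])

```text
time: 13.2
ee_pos: [0.5467, -0.0943, 0.0651]
tcp_rot: [-179.9, 0.0, 91.4]
wrist_force: [-0.7, 1.0, -2.8]
opening: 0.009
```

```bash
python3 - <<'E'
from fit import *
from workcell import bot
o=bot.get_obs();print(o['ee_pos'],o['tcp_rot'],o['opening'],o['wrist_force'])
p=bot.camera('scene');c=(165,150);k=5
cv2.imwrite('pics/h5.png',cv2.resize(p['color'][c[1]:c[1]+110,c[0]:c[0]+150,::-1],None,fx=k,fy=k,interpolation=cv2.INTER_CUBIC))
E
```

```text
[ 0.54670146 -0.09432397  0.06512012] [-1.79947142e+02  1.35909987e-02  9.14299422e+01] 0.009033248550879142 [-0.749172    0.97686275 -2.82628413]
```

View pics/h5.png

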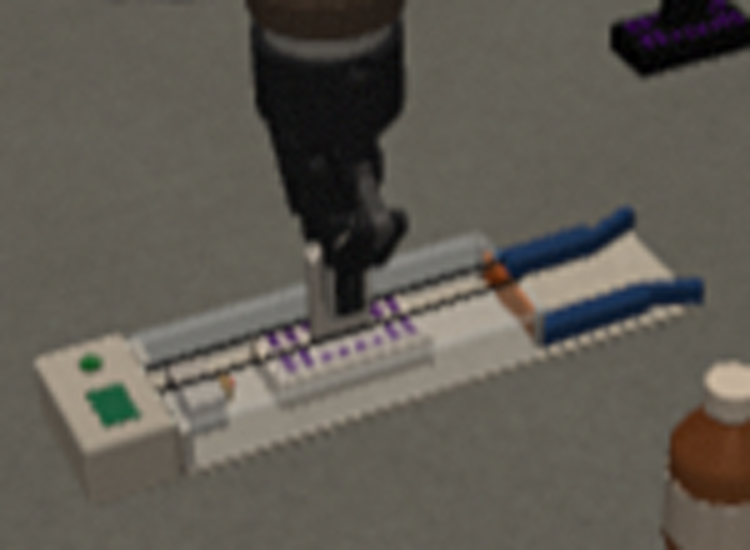

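The flaps are shut behind it, with the gate orange at crop (510,285), and about 20 mm remain to the stop. I'll creep in from here.

>>> servo_tool([
  [[-2,0,0.1,0,0,0],[-2,0,0,0,0,0],[-2,0,0,0,0,0],[-1,0,0,0,0,0],[-1,0,0,0,0,0]],
])

```text
time: 13.75
ee_pos: [0.5472, -0.1023, 0.0655]
tcp_rot: [180.0, -0.0, 91.4]
wrist_force: [0.5, -0.0, -2.7]
opening: 0.0092
```

>>> servo_tool([
  [[-1,0,0,0,0,0],[-1,0,0,0,0,0],[-1,0,0,0,0,0],[-1,0,0,0,0,0]],
])

```text
time: 14.15
ee_pos: [0.5473, -0.1063, 0.0655]
tcp_rot: [180.0, -0.0, 91.4]
wrist_force: [0.4, 0.7, -2.6]
opening: 0.0095
```

>>> servo_tool([
  [[-0.4,0,0.5,0,0,0],[-0.3,0,0,0,0,0]],
])

```text
time: 14.35
ee_pos: [0.5473, -0.1069, 0.0649]
tcp_rot: [-180.0, -0.0, 91.4]
wrist_force: [0.1, -0.0, -1.6]
opening: 0.0091
```

>>> servo_tool([
  [[-0.4,0,0,0,0,0],[-0.3,0,0,0,0,0]],
])

```text
time: 14.55
ee_pos: [0.5473, -0.1076, 0.065]
tcp_rot: [-180.0, -0.0, 91.4]
wrist_force: [0.3, -0.5, -2.3]
opening: 0.0096
```

>>> servo_tool([
  [[-0.4,0,0,0,0,0],[-0.4,0,0,0,0,0]],
])

```text
time: 14.75
ee_pos: [0.5474, -0.1084, 0.065]
tcp_rot: [180.0, 0.0, 91.4]
wrist_force: [-0.5, -0.1, -2.4]
opening: 0.0095
```

>>> servo_tool([
  [[-0.4,0,0,0,0,0],[-0.4,0,0,0,0,0]],
])

```text
time: 14.95
ee_pos: [0.5474, -0.1092, 0.065]
tcp_rot: [-180.0, 0.0, 91.4]
wrist_force: [0.7, 0.1, -2.4]
opening: 0.0097
```

```bash
python3 - <<'E'
from fit import *
from workcell import bot
p=bot.camera('scene');c=(190,205);k=10
cv2.imwrite('pics/h6.png',cv2.resize(p['color'][c[1]:c[1]+40,c[0]:c[0]+70,::-1],None,fx=k,fy=k,interpolation=cv2.INTER_CUBIC))
E
```

```text
(no output)
```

View pics/h6.png

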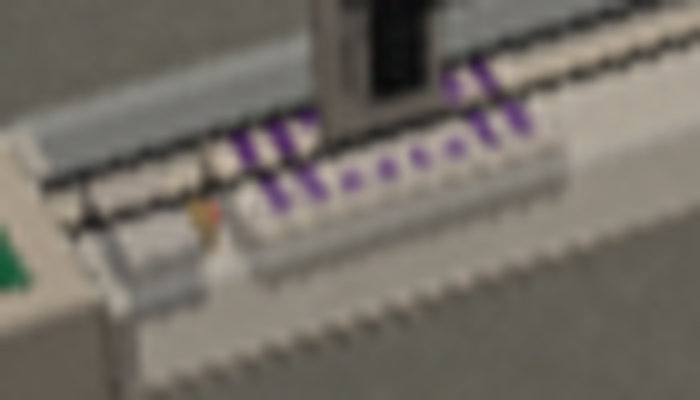

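The pin tip at crop (215,213) is about 2 px short of the cassette's front edge, so roughly 5 mm remains.

>>> servo_tool([
  [[-0.5,0,0,0,0,0],[-0.5,0,0,0,0,0]],
])

```text
time: 15.2
ee_pos: [0.5474, -0.1102, 0.065]
tcp_rot: [-180.0, 0.0, 91.4]
wrist_force: [-0.2, -0.1, -3.3]
opening: 0.0096
```

>>> servo_tool([
  [[-0.5,0,0,0,0,0],[-0.5,0,0,0,0,0]],
])

```text
time: 15.4
ee_pos: [0.5474, -0.1113, 0.065]
tcp_rot: [-180.0, 0.0, 91.4]
wrist_force: [0.0, -0.9, -2.4]
opening: 0.0097
```

>>> servo_tool([
  [[-0.4,0,0,0,0,0],[-0.4,0,0,0,0,0]],
])

```text
time: 15.6
ee_pos: [0.5475, -0.112, 0.065]
tcp_rot: [180.0, -0.0, 91.4]
wrist_force: [-0.1, -0.4, -2.2]
opening: 0.0097
```

>>> servo_tool([
  [[-0.4,0,0,0,0,0],[-0.4,0,0,0,0,0]],
])

```text
time: 15.8
ee_pos: [0.5475, -0.1128, 0.065]
tcp_rot: [180.0, -0.0, 91.4]
wrist_force: [0.4, -0.0, -2.7]
opening: 0.0094
```

>>> servo_tool([
  [[-0.3,0,0.1,0,0,0],[-0.3,0,0,0,0,0]],
])

```text
time: 16.0
ee_pos: [0.5475, -0.1134, 0.0649]
tcp_rot: [180.0, -0.0, 91.4]
wrist_force: [-0.8, 0.1, -1.8]
opening: 0.0093
```

>>> servo_tool([
  [[-0.3,0,0,0,0,0],[-0.3,0,0,0,0,0]],
])

```text
time: 16.2
ee_pos: [0.5475, -0.114, 0.0649]
tcp_rot: [180.0, -0.0, 91.4]
wrist_force: [0.4, 0.6, -1.3]
opening: 0.0097
```

>>> servo_tool([
  [[-0.3,0,0,0,0,0],[-0.3,0,0,0,0,0]],
])

```text
time: 16.4
ee_pos: [0.5476, -0.1146, 0.0649]
tcp_rot: [180.0, -0.0, 91.4]
wrist_force: [0.3, 1.2, -0.9]
opening: 0.0097
```

>>> servo_tool([
  [[-0.3,0,0,0,0,0],[-0.3,0,0,0,0,0]],
])

```text
time: 16.6
ee_pos: [0.5475, -0.1151, 0.065]
tcp_rot: [180.0, -0.0, 91.4]
wrist_force: [-0.8, 2.1, 0.0]
opening: 0.0095
```

>>> servo_tool([
  [[-0.2,0,0,0,0,0],[-0.2,0,0,0,0,0]],
])

```text
time: 16.8
ee_pos: [0.5475, -0.1152, 0.065]
tcp_rot: [180.0, -0.1, 91.4]
wrist_force: [-0.5, 6.6, 1.9]
opening: 0.0092
```

>>> servo_tool([
  [[-0.2,0,-0.1,0,0,0],[-0.2,0,0,0,0,0]],
])

```text
time: 17.0
ee_pos: [0.5476, -0.1153, 0.0651]
tcp_rot: [180.0, -0.1, 91.5]
wrist_force: [-0.5, 7.8, 1.3]
opening: 0.009
```

>>> servo_tool([
  [[-0.2,0,0,0,0,0],[-0.2,0,0,0,0,0]],
])

```text
time: 17.2
ee_pos: [0.5476, -0.1153, 0.0651]
tcp_rot: [180.0, -0.1, 91.5]
wrist_force: [-0.8, 8.5, 0.3]
opening: 0.0096
```

>>> servo_tool([
  [[-0.2,0,0,0,0,0],[-0.2,0,0,0,0,0]],
])

```text
time: 17.4
ee_pos: [0.5476, -0.1154, 0.0652]
tcp_rot: [180.0, -0.2, 91.5]
wrist_force: [-2.0, 10.8, 2.5]
opening: 0.0097
```

The cassette is on the rigid brass head: TCP y stalled at -0.1153 while the force rose to 10.8 N. I'll hold briefly, then ease off a little before releasing.

>>> servo_tool([
  [[0,0,0,0,0,0],[0,0,0,0,0,0],[0,0,0,0,0,0]],
])

```text
time: 17.7
ee_pos: [0.5476, -0.1154, 0.0652]
tcp_rot: [180.0, -0.2, 91.5]
wrist_force: [-0.4, 9.5, 1.2]
opening: 0.0091
```

>>> servo_tool([
  [[0.5,0,0,0,0,0],[0.4,0,0,0,0,0],[0,0,0,0,0,0]],
])

```text
time: 18.0
ee_pos: [0.5476, -0.1152, 0.0651]
tcp_rot: [180.0, -0.1, 91.5]
wrist_force: [-0.1, 6.4, 0.7]
opening: 0.0097
```

>>> servo_tool([
  [[0.4,0,0,0,0,0],[0.3,0,0,0,0,0],[0,0,0,0,0,0]],
])

```text
time: 18.3
ee_pos: [0.5475, -0.1151, 0.065]
tcp_rot: [180.0, -0.0, 91.4]
wrist_force: [0.1, 3.9, -0.3]
opening: 0.0094
```

>>> servo_tool([
  [[0,0,0,0,0,0],[0,0,0,0,0,0],[0,0,0,0,0,0],[0,0,0,0,0,0]],
], gripper=40)

```text
time: 18.7
ee_pos: [0.5476, -0.1155, 0.0651]
tcp_rot: [180.0, 0.0, 91.4]
wrist_force: [0.0, -0.1, 0.3]
opening: 0.0397
```

```bash
python3 - <<'E'
from fit import *
from workcell import bot
p=bot.camera('scene');c=(165,170);k=5
pickle.dump(p,open('pics/s7.pkl','wb'))
cv2.imwrite('pics/h7.png',cv2.resize(p['color'][c[1]:c[1]+90,c[0]:c[0]+150,::-1],None,fx=k,fy=k,interpolation=cv2.INTER_CUBIC))
E
```

```text
(no output)
```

View pics/h7.png

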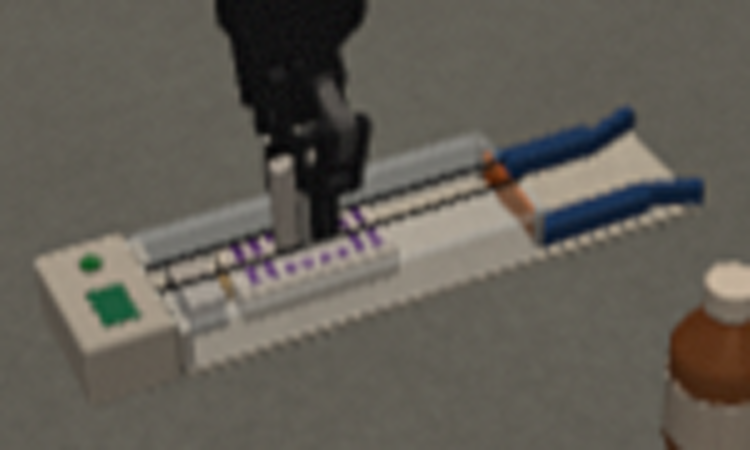

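>>> servo_tool([
  [[0,0,-6,0,0,0],[0,0,-15,0,0,0],[0,0,-30,0,0,0],[0,0,-40,0,0,0],[0,0,-40,0,0,0]],
])

```text
time: 19.25
ee_pos: [0.5472, -0.1151, 0.1986]
tcp_rot: [180.0, 0.0, 91.4]
wrist_force: [1.2, 0.1, 0.9]
opening: 0.0402
```

>>> servo_tool([
  [[40,-10,-10,0,0,0],[45,-10,0,0,0,0],[45,-10,0,0,0,0],[45,-10,0,0,0,0],[45,-10,0,0,0,0]],
])

```text
time: 19.75
ee_pos: [0.4914, 0.1051, 0.2077]
tcp_rot: [179.9, -0.0, 91.4]
wrist_force: [0.5, 0.4, -0.0]
opening: 0.0402
```

```bash
python3 - <<'E'
from fit import *
from workcell import bot
o=bot.get_obs();print(o['ee_pos'],o['wrist_force'],o['time'])
im=[];V=[]
P=[.5475,-.1153,np.radians(-88.6)]
for n,c in(('scene',(190,195)),('top',(270,165))):
    p=bot.camera(n);k=7
    a=cv2.resize(p['color'][c[1]:c[1]+50,c[0]:c[0]+57,::-1],None,fx=k,fy=k,interpolation=cv2.INTER_CUBIC)
    im.append(a);V.append((p,roi_of(p,P,CAS,3,.006)));cv2.imwrite(f'pics/f_{n}.png',cv2.resize(p['color'][:,:,::-1],None,fx=1.5,fy=1.5))
cv2.imwrite('pics/h8.png',np.hstack(im))
for v in V:
    r,f=fit(P,[v],CAS,z0=.006);print(r[:2],np.degrees(r[2]))
E
```

```text
[0.4914402  0.10505351 0.20768097] [ 0.46549983  0.39593344 -0.0485582 ] 19.75
[ 0.54820336 -0.11375211] -79.27980885327595
[ 0.5421408  -0.12533896] -91.9139707157325
```

View pics/h8.png

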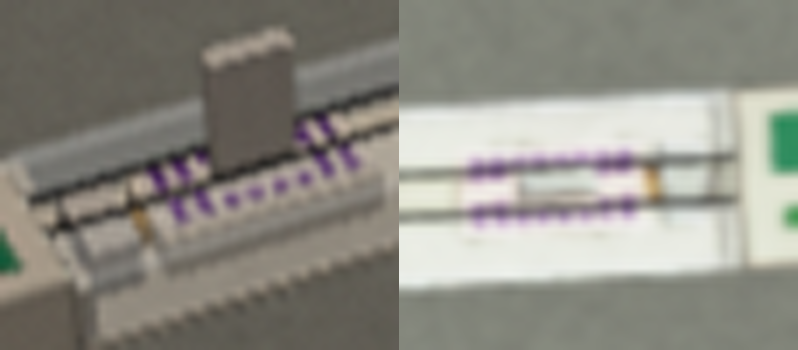

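View pics/f_top.png

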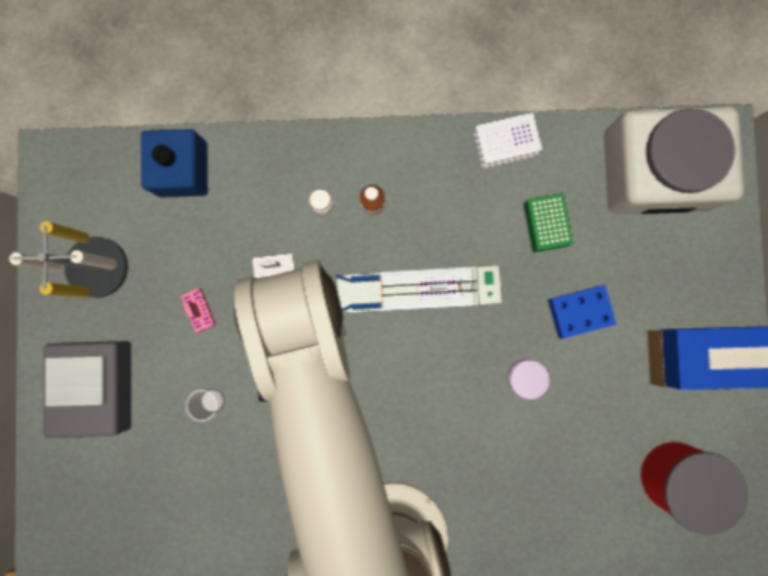

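```bash
python3 - <<'E'
from fit import *
from workcell import bot
n=bot.camera('scene');s7=pickle.load(open('pics/s7.pkl','rb'))
o=cv2.resize(cv2.imread('pics/h6.png'),(70,40),interpolation=cv2.INTER_AREA)[:,:,::-1]
def viol(i): 
    i=cv2.resize(i.astype(np.float32),None,fx=8,fy=8,interpolation=cv2.INTER_CUBIC);return np.clip((i[:,:,2]-i[:,:,1])-8,0,None)
N=viol(n['color'][205:245,190:260]);A=viol(s7['color'][205:245,190:260]);O=viol(o)
def shift(a,b):
    r=[]
    for k in range(1):
        M=np.eye(2,3,dtype=np.float32);M[0,2]=g[0];M[1,2]=g[1]
        cc,M=cv2.findTransformECC(a,b,M,cv2.MOTION_TRANSLATION,(3,300,1e-6),None,5)
    return M[:,2]/8,cc
# front-lower row of wells only (not hidden by fingers)
u0=proj(n,pose([.5470,-.1092,np.radians(-88.6)],[[0,-.012,.028]]));u1=proj(n,pose([.5472,-.1153,np.radians(-88.6)],[[0,-.012,.028]]))
e=u1-u0;print('predicted px shift for 6.1mm',e)
g=(0,0);print('now vs s7',shift(A,N))
g=tuple(e[0]*8);print('now vs h6',shift(O,N)); print('s7 vs h6',shift(O,A))
cl=n['color'];print(cl[214:232,203:214,0].astype(int)-cl[214:232,203:214,1])
E
```

```text
predicted px shift for 6.1mm [[-2.07453536  0.65178828]]
now vs s7 (array([-0.01136116, -0.01459146], dtype=float32), 0.9810126436663276)
now vs h6 (array([-1.9360642 ,  0.67154044], dtype=float32), 0.962439012366642)
s7 vs h6 (array([-1.9310999,  0.6815802], dtype=float32), 0.95048004046972)
[[ 2  2  2  0  1  1  0  0  2  1  0]
 [ 0  1  1  1 -1  0  1  0  1  1  0]
 [-1  0  1  2  1  0  1  0  1  0  0]
 [ 2  0  1  1  0  0  1  0  0 -1 -1]
 [ 0  1  0  1  0 -1  1  0  2  8 10]
 [ 1  0 -1  0  1  3  6  8 24 23 18]
 [ 0  1  1  2  5 10 11 14 19 34 26]
 [ 5  6  6  6  7 11 16 15 16 30 29]
 [10  9 10  9  9 10 14 14 12 18 18]
 [12 10 11 13 12  9  9  9  6  6  7]
 [11 10  9  9  8  7 11  6  7  8  9]
 [ 8  7  5  5  4  9 24 18 13 10 11]
 [ 3  4  5  6  6 10 23 23 15 11  9]
 [ 6  6  7  7  7  7 14 21 14  8 10]
 [ 7  7  7  7  7  7 10 14 14  7 10]
 [ 7  7  8  7  7  5  6  9 12  6  7]
 [ 6  7  7  5  5  4  5  7  9  6  6]
 [ 6  5  4  3  5  3  3  6  6  6  5]]
```

```bash
python3 - <<'E'
from workcell import bot
o=bot.get_obs();print(o['time'],o['ee_pos'],o['wrist_force']);print(bot.job_done())
E
```

```text
19.9 [0.49154303 0.10570991 0.20752615] [-0.48875498 -0.08809389  0.00373503]
the job is handed in; nothing more can be done
None
```

View pics/f_scene.png

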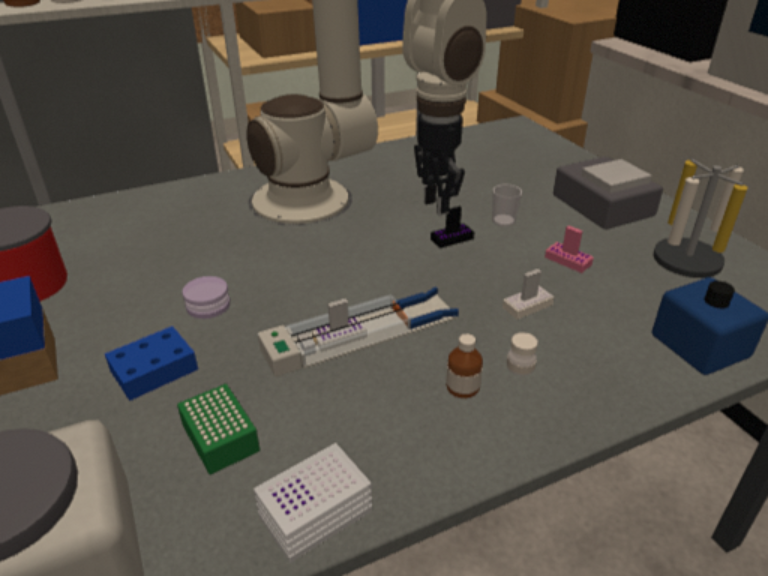

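The violet cassette is loaded: it sits against the brass stop with both flaps shut behind it, and the job was handed in at 19.9 s. I set it down on the apron between the guides and let go. Then I gripped the fin again, slid it through the flaps and crept up to the stop. It met the rigid head at TCP y = -0.115. I pressed with readings of up to 10.8 N, eased off to about 4 N still pressing inwards, released and backed away.

**What the last checks showed**
- **Cassette home:** the last pictures show the brass head against the cassette's front, with no red pin showing. The cassette did not move when the arm withdrew (image shift under 0.02 px).
- **Surroundings:** the pale cassette, the look-alikes and the other things look unmoved by eye, and the robot was touching nothing.
- **Peak forces:** the highest sideways reading was 12.4 N, while opening the flaps. That is above the stated 4 to 6 N but well under 30 N. Forces were only reported at the end of each move, so a brief spike in between would not show.

**What disagreed**
- **Position fit:** fitting the cassette's position under the clear cover failed (white on white), so I ignored it.
- **Contact with the stop:** tracking the wells put the last stretch of travel at about 5.7 mm, against 5.9 to 6.1 mm from the arm. That is within the picture's accuracy, but it does not prove contact to better than about 0.4 mm. The cassette's friction, about 1.3 N by my estimate, should hold it against the 0.5 N pin.

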